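# Move a latched battery pack from its charger to the work lamp

## Robot

A 6-joint arm with a two-finger parallel gripper is mounted at the origin on a cart in front of the work surface, level with it; the furniture and walls round the work are solid. World frame = base frame: x ahead of the robot, y to its left, z up, the work surface at z = 0. Lengths are in m, angles in degrees, forces in N, time in s.
With the tool pointing down it reaches from about 0.375 to 0.9 m from the base axis. Payload 3.1 kg.
Tool frame: the origin (TCP) lies at the very end of the fingers, on their centre line; the grasp point (between the pads) lies 19 mm behind it; z points along the fingers, y is the line along which they close (so a half turn about z gives the same grasp; the last joint's range is limited). The gripper opens to 87 mm and grips with 3 to 60 N. Pads are 19 mm wide; open, the fingers measure 117 mm over their backs; the gripper's body (75 mm by 190 mm) begins 51 mm behind the grasp point.
Start: joints at [56.694, 30.224, 82.088, -0, 67.689, -10.227], TCP at [0.245, 0.575, 0.223] pointing down, gripper open.
Joint ranges: [-176.69, 176.69], [-43.24, 126.21], [12.49, 139.97], [-82, 262], [0, 151.66], [-163.58, 163.58]. Speed limits (degrees/s): [159.86, 159.86, 180, 180, 180, 180].

## Interface

Orientations are given as a 3x3 rotation matrix whose columns are the frame's x, y, z axes.
In Python, from rig import bot gives the robot as it stands.
- The arm moves only by the tool move_arm, never from a script. Its argument "increments" is a list of rows, each an object with "xyz": the shift along the tool's x, y, z in mm, a list of three; "roll": the turn about the tool's z in rad; "grip": the opening in per cent of the stroke, from 0 (shut) to 100 (fully open). A call has 1 to 5 rows; each row shifts and turns the commanded pose from where the row before left it, along the tool's axes as they then stand; what a row does not reach is not made up. A row lasts 1/12 s, in which the tool goes at most 41.7 mm and 7.16 degrees, less where a joint would pass 70% of its speed; a pose out of reach is approached as far as the arm can. A call is refused whole if a number of a shift passes 41.7 or a number of a turn 0.125, either way. A call with a gripper value outside its range is refused whole. The fingers move at their own pace and stop on an object; the grip force is fixed at half the most. Time passes only in rows, so rows that do not move let the fingers close. It gives the time, the measured TCP pose, the force, the opening and the grip force at its end, in the units of the state.
- bot.read_state(): the state, without advancing time (a new reading comes with each control period).
- bot.capture(name): name is "scene" or "top"; returns (picture, depth): 400x640x3 uint8, red, green, blue; 400x640 float32, m along the optical axis (not along the pixel's ray), 0 where there is no reading.
- bot.camera_model(name): a dict with "intrinsics" (3x3 intrinsics, pixels), "rvec" (rotation vector, rad) and "tvec" (3), from world to camera coordinates, as OpenCV has them. Camera axes: x right, y down, z forward; pixel columns grow to the right and rows downward; lengths in m; the calibration is good to about 2 mm. A picture is of the moment at which its call begins. camera_model takes no time and is no camera call.
- bot.hand_in(): hands the job in; it is judged then, once.
Trained networks look in the newest picture that a camera, given by its name, has taken for a name from the list of things; names that differ only in an ending like _2 or _b are one class to them, and where a whole thing is asked for, a point or a joint stands for the part that bears it (a point fixed in the world has none). Each returns a list of dicts, best first, with "conf" (0 to 1); they miss things now and then, are a little off and sometimes report something else, mostly with a low value. They report only what shows in the picture. A call takes as long as a camera call. They do not tell look-alikes from the thing itself.
- bot.spot_in(label, camera): "at" ([x, y, z] in m, in the coordinates of the camera as it stood for that picture, good to about 4 mm: the middle of the surface that is visible of it).
- bot.trace(label, camera): "mask" (400x640 bool, what is visible of it).
The state is a dict: "time_s": time; "joint_positions": joint angles; "qvel": joint speeds; "tau": joint torques, N m; "position": TCP position; "tcp_rot": TCP orientation; "force": force on the tool from outside, world axes, zero at the start; "moment": the same for the moment, N m; "opening": opening from 0.0 (shut) to 1.0 (fully open); "grasp_force": force on a finger pad.
Only numpy, scipy, OpenCV 4.12 (cv2) and the standard library are available. Lean on these libraries where they do the work, as an engineer would, in place of code of your own. Each camera call takes 0.05 s, during which the arm holds its last target. There are 200 camera calls.

## Task

The battery pack in the charger is charged: fit it to the work lamp. Its two side buttons are hooked, so push the pack down against its sprung contacts first, squeeze both buttons in while it is down, and lift it straight out; then press it into the lamp's bay to the bottom and let go, so that both buttons spring out and it stays latched down and upright. Feel your way and force nothing: stop pushing, pulling or leaning sideways at about 20 N, for over 45 N on a housing cracks it. Leave the other things on the table where they are.

Things in the scene. Friction and masses are not known exactly. Their poses are not given: they have to be found in the camera images.
- pack: Dark battery pack, 0.26-0.43 kg. Origin: centre of its underside, z up, y through the two buttons. From below: stem 38 (x) x 40 (y) mm, 46 high (lowest 4 mm narrower, 32 x 34), which sits in the well; skirt 62 x 80, z 46-51; head 54 x 44, z 51-94, with a lighter ribbed button on its +y and -y side, so it is gripped along y from above. Half a turn is the same.
- pack_skirt (a point): Centre of the skirt's top face, 51 mm above the pack's origin. The skirt stands out 18 mm beyond the head on the button sides: open fingers, 64-70 mm apart, straddle the buttons and their tips can push down on it there. Fingers that swing forward as they close press harder on the skirt while squeezing: ease the hand up to keep the force.
- button_left (a joint): Sprung button on the pack's +y side, with a catch hook on the stem. 0 = out, 0.008 m = fully in; grows inward. 4 N starts it, 9 N holds it in. Face 26 wide, 53-83 mm above the pack's origin; 31.5 mm from the pack's axis when out, 23.5 when in: 63 mm over both out, 47 in. Squeeze with about 20-30 N. It must be over 7 mm in for its hook to clear the catch.
- button_right (a joint): The same button on the pack's -y side. Each hook has a 3 mm upturned lip behind its catch: a latched button goes in only 1 to 2 mm until the pack is pushed down 3 mm or more. Let go at the bottom of a well, both spring out under the catches and the pack rises 4.5 mm and stays latched. Hooks are ramped below.
- charger: Light grey flat charger, 146 (x) x 104 (y) x 64 mm, four indicator dots on the -x end, ears screwed to the table: it does not move. Origin: on the table under the centre of its well; axes as the pack's. The latched pack's origin is 24 mm above it, and the skirt 6 mm above the rim. Sprung contacts under the pack: 10.5 N when latched, 14 N when bottomed 4.5 mm lower; they lift a freed pack 7 mm.
- charger_mouth (a point): Centre of the charger's well at its rim, 64 mm above the table. Rim 68 (x) x 76 (y) mm.
- lamp: Grey work lamp, fixed. Front (-x): square battery tower 110 x 112 x 70 mm with an open well. Behind, on a low base, x 55-165 mm: tilted LED head 146 wide, top 125 mm high. Origin: on the table under the tower's centre, axes as the pack's. The well and contacts are like the charger's; the pack's origin is 30 mm above the lamp's when latched, 25.5 bottomed, 37 not latched, all +-2.5 mm.
- lamp_mouth (a point): Nominal centre of the lamp's well at its rim, 70 mm up. The black bay insert sits in a rubber surround with slack: the true well lies up to 4 mm off this point in x and in y and up to 2.5 mm in height, and stays put. It can be seen and felt. Well 40 (x) x 42 (y) mm, 1 mm play a side, with a steep lead-in 5 mm wide, 9 deep all round; moving with the side force as the stem goes in centres it.
- screwdriver: Blue screwdriver, 195 mm, lying on the table near the middle; origin at its centre. Bystander.
- birch_offcut: Pale birch offcut 45 x 110 x 16 mm at the back; origin under its centre. Bystander.
Things that resemble listed ones, but are neither listed nor needed, are in the scene too. There is more than one size of the pack; the job needs the smallest.

How it is judged (in metres and radians):
On the way:
1. the pack is lifted clear of the charger, its stem above the rim (z of pack in the frame of charger above 0.075 m), for 0.1 s.
At the end, for the whole second after the job is handed in: The pack stands upright (within 0.06 rad) and still in the lamp's bay, within 9 mm of the tower's centre, latched down: its origin 25 to 33.5 mm above the lamp's and both buttons sprung out (within 2.5 mm) (z of pack in the frame of lamp between 0.025 and 0.0335 m and horizontal distance between pack and lamp below 0.009 m and angle between pack's own z axis and vertical below 0.06 rad and value of joint each of button_left, button_right below 0.0025 m and linear speed of pack below 0.01 m/s); the robot touches nothing.
It fails at once if the pack is forced in the charger: over 45 N of contact force between pack and charger (contact force between pack and charger above 45 N).
It fails at once if the pack is forced into the lamp: over 45 N of contact force between pack and lamp (contact force between pack and lamp above 45 N).
It fails at once if another thing on the table is pushed more than 30 mm (distance of any of screwdriver, birch_offcut from where it was at the start of the episode above 0.03 m).
It also fails if it takes over 72 s, if anything falls off the work surface, if the arm or the gripper's body presses on something with over 40 N, if the wrist force passes 120 N, or if a joint passes its speed limit or range.

## Working session

There is one attempt and no reset: what is moved stays moved. The work goes in short steps, Python scripts to look and compute and a tool call to move; the robot and the scene stay as the last step left them, time stands still between calls to the robot, and variables do not carry over. Pictures are saved under pics/ and viewed, at most 10 in all, crops included, and the job is handed in when it is done.

Besides the shell and the picture viewer there is one more tool, called after ">>>" by a JSON object that holds its "op" and its "data". move_arm: Moves the arm, as the interface text tells. Its arguments: {"type":"object","properties":{"increments":{"type":"array"}},"required":["increments"]}

```bash
mkdir -p pics; cat > h.py <<'E'
import numpy as np, cv2
from rig import bot
def cam(n):
    m=bot.camera_model(n); R=cv2.Rodrigues(np.array(m["rvec"],float))[0]
    return np.array(m["intrinsics"],float),R,np.array(m["tvec"],float).ravel()
def c2w(n,p):
    K,R,t=cam(n); return (np.asarray(p)-t)@R
def cloud(n,d):
    K,R,t=cam(n); v,u=np.mgrid[0:d.shape[0],0:d.shape[1]]
    P=np.stack([(u-K[0,2])/K[0,0]*d,(v-K[1,2])/K[1,1]*d,d],-1)
    return (P-t)@R
def pix(n,p):
    K,R,t=cam(n); q=K@(R@np.asarray(p)+t); return q[:2]/q[2]
E
python3 - <<'E'
from h import *
ims=[]
for n in("top","scene"):
    im,d=bot.capture(n); np.savez("%s.npz"%n,im=im,d=d); cv2.imwrite(f"pics/{n}0.png",im[...,::-1])
    for l in("pack","charger","lamp","screwdriver","birch_offcut"):
        for r in bot.spot_in(l,n): 
            w=c2w(n,r["at"]); print(n,l,round(r["conf"],2),w.round(3),pix(n,w).round())
s=bot.read_state();print(s)
E
```

```text
top pack 0.84 [0.684 0.348 0.129] [229. 159.]
top pack 0.65 [0.514 0.248 0.114] [271. 235.]
top pack 0.58 [0.467 0.426 0.124] [191. 253.]
top pack 0.47 [0.777 0.183 0.018] [305. 131.]
top charger 0.73 [0.509 0.251 0.066] [272. 236.]
top lamp 0.94 [ 0.632 -0.185  0.066] [452. 191.]
top screwdriver 0.78 [0.463 0.077 0.023] [342. 255.]
top screwdriver 0.59 [0.777 0.187 0.018] [303. 131.]
top birch_offcut 0.83 [0.779 0.185 0.016] [304. 130.]
scene pack 0.91 [0.444 0.409 0.079] [233. 180.]
scene pack 0.83 [0.508 0.235 0.097] [276. 191.]
scene pack 0.71 [0.673 0.337 0.09 ] [303. 166.]
scene charger 0.58 [0.477 0.215 0.039] [272. 213.]
scene lamp 0.71 [ 0.608 -0.221  0.041] [400. 269.]
scene screwdriver 0.48 [0.452 0.076 0.021] [289. 242.]
scene birch_offcut 0.72 [0.77  0.181 0.013] [354. 195.]
{'time_s': 0.6, 'joint_positions': array([ 5.66959755e+01,  3.02218344e+01,  8.20875457e+01, -4.72138268e-05,
        6.76882745e+01, -1.02269583e+01]), 'qvel': array([-0.08847881,  0.04397321, -0.01247547, -0.07207178, -0.03996814,
        0.04486352]), 'tau': array([-5.38859786e-04, -4.39737689e+01, -1.76891166e+01,  6.34211116e-02,
        5.05400228e-02,  9.17855402e-06]), 'position': array([0.24494188, 0.57498664, 0.22256719]), 'tcp_rot': array([[-9.19978587e-01,  3.91968620e-01,  2.31136097e-05],
       [ 3.91968620e-01,  9.19978587e-01,  3.37933259e-05],
       [-8.01810264e-06,  4.01489459e-05, -9.99999999e-01]]), 'force': array([-0.33830644, -0.03053171,  0.20034934]), 'moment': array([-0.03849343, -0.04688151, -0.01245386]), 'grasp_force': 0.0, 'opening': 0.999917588444286}
```

View pics/top0.png

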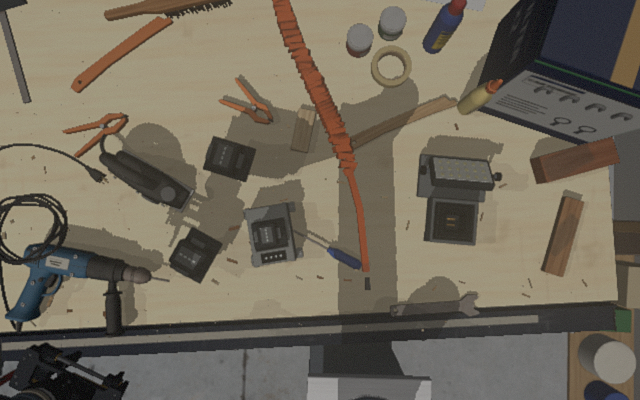

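View pics/scene0.png

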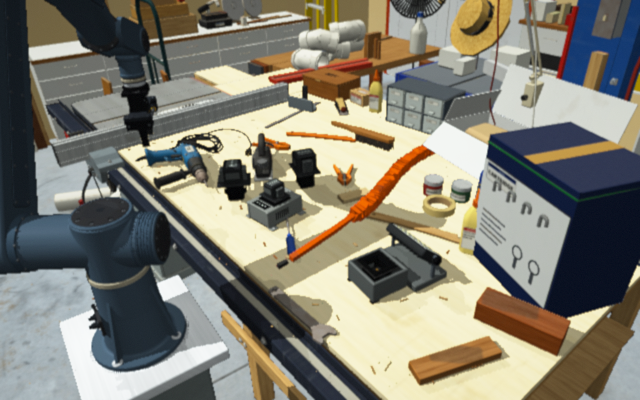

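The top view shows three packs: (229,159) and (195,253) stand loose, and (271,235) is seated in the grey charger, with its dots at (273,257) on the robot side. The lamp tower with its open well is at (451,221). The charger's pack should be the smallest, so I'll measure it and check it in a crop.

```bash
python3 - <<'E'
from h import *
z=np.load("top.npz"); im,d=z["im"],z["d"]; P=cloud("top",d)
print(cam("top")[0], (-cam("top")[1].T@cam("top")[2]).round(3))
def rect(name,c,r,z0,z1):
    m=(np.hypot(P[...,0]-c[0],P[...,1]-c[1])<r)&(P[...,2]>z0)&(P[...,2]<z1)&(d>0)
    m=cv2.morphologyEx(m.astype(np.uint8),cv2.MORPH_OPEN,np.ones((2,2),np.uint8))
    n,l,s,_=cv2.connectedComponentsWithStats(m); k=1+s[1:,4].argmax(); q=P[l==k]
    a=cv2.minAreaRect((q[:,:2]*1000).astype(np.float32)); print(name,np.round(a[0],1),np.round(a[1],1),round(a[2],1),"z",np.median(q[:,2]).round(4),len(q))
for nm,c in(("chg",(.512,.25)),("far",(.684,.348)),("near",(.467,.426))):
    for a,b in((.05,.068),(.066,.08),(.08,.095),(.1,.115),(.11,.14)): rect(nm+str((a,b)),c,.1,a,b)
for a,b in((.0,.05),(.055,.085),(.06,.08)): rect("lamp"+str((a,b)),(.565,-.18),.085,a,b)
m=(abs(P[...,0]-.53)<.25)&(abs(P[...,1]-.05)<.12)&(d>0);print("hose max z",P[...,2][m].max())
c1=cv2.resize(im[195:275,235:335,::-1],None,fx=4,fy=4,interpolation=cv2.INTER_CUBIC)
c2=cv2.resize(im[185:265,401:501,::-1],None,fx=4,fy=4,interpolation=cv2.INTER_CUBIC)
c3=cv2.resize(im[130:290,160:260,::-1],None,fx=2,fy=2,interpolation=cv2.INTER_CUBIC)
c=np.hstack([c1,c2]); c=np.clip(c.astype(float)*1.8,0,255).astype(np.uint8)
cv2.imwrite("pics/crop1.png",c)
E
```

```text
[[417.46574046   0.         327.24172257]
 [  0.         417.46574046 198.78861943]
 [  0.           0.           1.        ]] [0.567 0.122 1.082]
chg(0.05, 0.068) [515.5 214. ] [150.3 199.6] 11.2 z 0.0621 1582
chg(0.066, 0.08) [516.5 230. ] [64.7 28.1] 12.8 z 0.0747 175Traceback (most recent call last):
  File "<stdin>", line 10, in <module>
  File "<stdin>", line 7, in rect
ValueError: attempt to get argmax of an empty sequence
```

```bash
python3 - <<'E'
from h import *
z=np.load("top.npz"); im,d=z["im"],z["d"]; P=cloud("top",d)
def rect(name,c,r,z0,z1):
    m=(np.hypot(P[...,0]-c[0],P[...,1]-c[1])<r)&(P[...,2]>z0)&(P[...,2]<z1)&(d>0)
    m=cv2.morphologyEx(m.astype(np.uint8),cv2.MORPH_OPEN,np.ones((2,2),np.uint8))
    n,l,s,_=cv2.connectedComponentsWithStats(m)
    if n<2: return print(name,"none")
    k=1+s[1:,4].argmax(); q=P[l==k]
    a=cv2.minAreaRect((q[:,:2]*1000).astype(np.float32)); print(name,np.round(a[0],1),np.round(a[1],1),round(a[2],1),"z",np.median(q[:,2]).round(4),len(q), "mean",q.mean(0).round(4))
for nm,c in(("chg",(.512,.25)),("far",(.684,.348)),("near",(.467,.426))):
    for a,b in((.055,.068),(.066,.08),(.066,.14),(.1,.14),(.112,.14)): rect(nm+str((a,b)),c,.085,a,b)
for a,b in((.0,.05),(.055,.085),(.065,.08)): rect("lamp"+str((a,b)),(.565,-.18),.085,a,b)
m=(abs(P[...,0]-.53)<.25)&(abs(P[...,1]-.03)<.12)&(d>0);print("hose max z",np.percentile(P[...,2][m],[50,99,100]))
c1=cv2.resize(im[195:275,235:335,::-1],None,fx=4,fy=4,interpolation=cv2.INTER_CUBIC)
c2=cv2.resize(im[185:265,401:501,::-1],None,fx=4,fy=4,interpolation=cv2.INTER_CUBIC)
c3=cv2.resize(im[130:230,180:280,::-1],None,fx=2.6,fy=2.6)
c4=cv2.resize(im[200:300,145:245,::-1],None,fx=2.6,fy=2.6)
c=np.vstack([np.hstack([c1,c2]),np.hstack([c3,c4,np.zeros((260,280,3),np.uint8)])])
cv2.imwrite("pics/crop1.png",np.clip(c.astype(float)*2,0,255).astype(np.uint8))
E
```

```text
chg(0.055, 0.068) [516.2 210. ] [150.2 191.1] 10.8 z 0.0622 1547 mean [0.5101 0.2512 0.0635]
chg(0.066, 0.08) [516.5 230. ] [64.7 28.1] 12.8 z 0.0747 175 mean [0.5189 0.225  0.0734]
chg(0.066, 0.14) [521.2 206. ] [ 64.4 182. ] 11.6 z 0.1138 856 mean [0.514  0.2505 0.1036]
chg(0.1, 0.14) [522.  202.9] [ 56.5 176.3] 12.1 z 0.1174 537 mean [0.5128 0.2533 0.1168]
chg(0.112, 0.14) [523.7 198.6] [ 56.3 167.6] 12.7 z 0.118 440 mean [0.5126 0.2539 0.1199]
far(0.055, 0.068) none
far(0.066, 0.08) [696.1 367.2] [124.6  88.9] 75.2 z 0.0705 428 mean [0.676  0.338  0.0608]
far(0.066, 0.14) [663.1 265.9] [332.5  94.2] 72.0 z 0.1257 1613 mean [0.6864 0.3498 0.1073]
far(0.1, 0.14) [655.9 259.1] [316.9  77.6] 70.7 z 0.13 1085 mean [0.6895 0.3546 0.1278]
far(0.112, 0.14) [655.9 259. ] [316.9  77.2] 70.6 z 0.1302 1036 mean [0.6898 0.3554 0.1293]
near(0.055, 0.068) none
near(0.066, 0.08) [447.7 436. ] [ 82.5 131.9] 62.9 z 0.0702 485 mean [0.4663 0.4111 0.0618]
near(0.066, 0.14) [514.  332.4] [125.1 414.6] 30.9 z 0.1181 1757 mean [0.4607 0.4199 0.11  ]
near(0.1, 0.14) [510.3 325.8] [ 88.9 412.8] 27.7 z 0.1295 1152 mean [0.4584 0.4241 0.1314]
near(0.112, 0.14) [510.3 325.8] [ 88.9 412.8] 27.7 z 0.1298 1078 mean [0.4581 0.4252 0.1327]
lamp(0.0, 0.05) [552.6 -74.8] [131.7 372.8] 15.3 z 0.0269 692 mean [ 0.605  -0.1658  0.0359]
lamp(0.055, 0.085) [559.3 -75.6] [396.3 114. ] 88.0 z 0.0657 1556 mean [ 0.5556 -0.193   0.065 ]
lamp(0.065, 0.08) [561.4 -58.9] [362.5  79.4] 86.8 z 0.0705 780 mean [ 0.5549 -0.1902  0.075 ]
hose max z [0.00035313 0.04652243 0.0552442 ]
```

View pics/crop1.png

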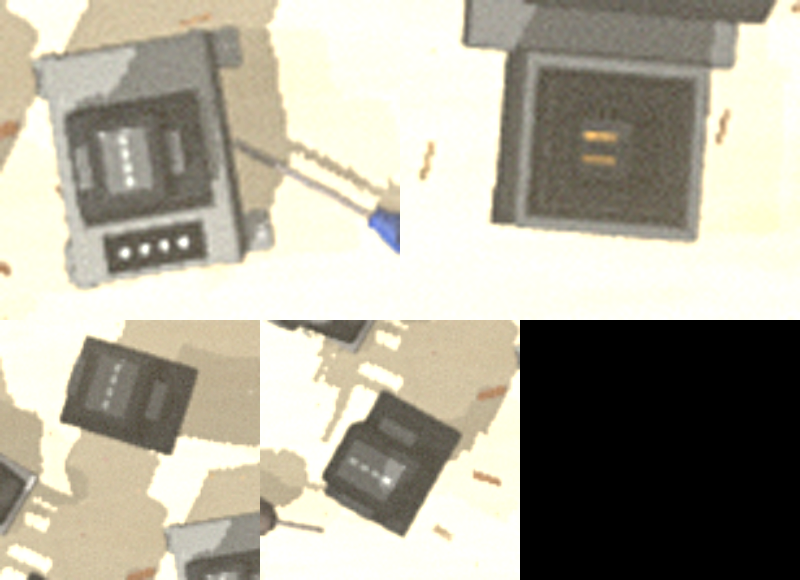

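The charger's pack (crop centre (140,158)) is visibly smaller than the two loose ones, so it is the one the job needs. The lamp's well shows gold contacts at crop (600,148). Next I'll fit both poses precisely with averaged pictures.

```bash
python3 - <<'E'
from h import *
I=[];D=[]
for _ in range(12):
    a,b=bot.capture("top"); I.append(a.astype(float)); D.append(np.where(b>0,b,np.nan))
im=np.mean(I,0); d=np.nan_to_num(np.nanmedian(D,0)); np.savez("avg.npz",im=im,d=d)
K,R,t=cam("top"); g=im.mean(2)
def warp(c,h,half=90,s=4):  # plane z=h orthophoto, s px per mm, x up, y left
    src=[];
    cor=[(half,half),(half,-half),(-half,-half),(-half,half)]
    src=np.float32([pix("top",[c[0]+a/1e3,c[1]+b/1e3,h]) for a,b in cor])
    n=2*half*s
    return cv2.warpPerspective(im.astype(np.float32),cv2.getPerspectiveTransform(src,np.float32([[0,0],[n,0],[n,n],[0,n]])),(n,n),flags=cv2.INTER_CUBIC)
def wpt(c,p,half=90,s=4): return np.array([c[0]*1e3+half-p[1]/s,c[1]*1e3+half-p[0]/s])
P=cloud("top",d)
for nm,c,h in(("skirt",(.512,.25),.070),("lamp",(.552,-.18),.070)):
    w=warp(c,h).mean(2)
    for th in ((55,65,75) if nm=="skirt" else (40,50,60,70)):
        m=(w<th).astype(np.uint8); m=cv2.morphologyEx(m,cv2.MORPH_OPEN,np.ones((25,25),np.uint8))
        n,l,s,ce=cv2.connectedComponentsWithStats(m); 
        if n<2: continue
        k=l[360,360] if l[360,360] else 1+s[1:,4].argmax()
        a=cv2.minAreaRect(np.argwhere(l==k)[:,::-1].astype(np.float32))
        print(nm,th,wpt(c,a[0]).round(1),np.array(a[1])/4,round(a[2],1),wpt(c,ce[k]).round(1))
# lamp profile
for (x0,x1) in((.545,.56),): pass
m=(abs(P[...,0]-.553)<.07)&(abs(P[...,1]+.185)<.07)
vs,us=np.where(m)
np.set_printoptions(linewidth=250)
print((P[vs.min():vs.max()+1:2,us.min():us.max()+1,2]*1000).round().astype(int))
c=(.552,-.185); w=warp(c,.07,75,4).astype(float); w=np.clip((w-15)*4,0,255)
c2=(.512,.25); w2=np.clip(warp(c2,.07,75,4)*1.6,0,255)
cv2.imwrite("pics/ortho.png",cv2.resize(np.hstack([w2,w])[...,::-1],(800,400),interpolation=cv2.INTER_AREA))
E
```

```text
skirt 55 [513.6 256.6] [69.75722504 80.45874786] 78.5 [518.9 254.7]
skirt 65 [514.  256.1] [72.28327942 84.00530243] 78.3 [514.8 252.7]
skirt 75 [532.7 245.8] [106.59587097 113.21430969] 78.3 [532.1 245.7]
lamp 50 [ 561.8 -186.8] [92.41316223 80.48168182] 3.0 [ 564.2 -186.7]
lamp 60 [ 557.9 -187.4] [97.25984192 90.79321289] 2.9 [ 557.8 -187.6]
lamp 70 [ 557.7 -187.6] [100.03148651  93.28977203] 3.1 [ 557.6 -187.7]
[[18 25 25 ... 26 26 27]
 [ 0  2  0 ... 26 26 27]
 [ 0  0 -1 ... 26 26 28]
 ...
 [ 0  0  0 ... -1  0  1]
 [ 0  1 -1 ...  0  0  0]
 [-2  0 -1 ...  1  1  0]][ WARN:0@5.309] global loadsave.cpp:1063 imwrite_ Unsupported depth image for selected encoder is fallbacked to CV_8U.
```

View pics/ortho.png

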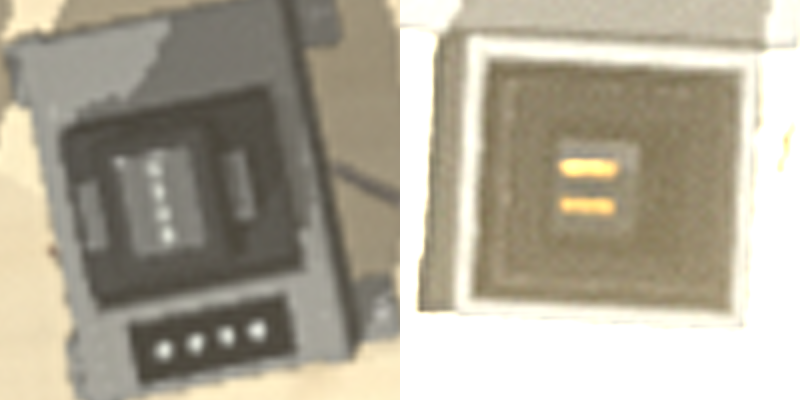

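The left ortho gives the charger pack at about (0.5135, 0.2563) with yaw about 11.7°. In the right one, the lamp's well floor (552–638, 140–237) sits a few mm off the tower's centre. I'll roll and travel above the pack while refining the lamp fit.

>>> {"op": "move_arm", "data": {"increments": [{"xyz": [0,0,0],"roll": -0.1214,"grip": 76},{"xyz": [0,0,0],"roll": -0.1214,"grip": 76},{"xyz": [0,0,0],"roll": -0.1214,"grip": 76},{"xyz": [0,0,0],"roll": -0.1214,"grip": 76},{"xyz": [0,0,0],"roll": -0.1214,"grip": 76}]}}

```text
time_s: 1.62
position: [0.2449, 0.575, 0.2225]
tcp_rot: [[-0.978, -0.209, 0.0], [-0.209, 0.978, -0.0], [0.0, -0.0, -1.0]]
force: [0.7, -0.3, -0.1]
opening: 0.776
grasp_force: 0.0
```

>>> {"op": "move_arm", "data": {"increments": [{"xyz": [-19.8,-36.6,0],"roll": 0,"grip": 76},{"xyz": [-19.8,-36.6,0],"roll": 0,"grip": 76},{"xyz": [-19.8,-36.6,0],"roll": 0,"grip": 76},{"xyz": [-19.8,-36.6,0],"roll": 0,"grip": 76},{"xyz": [-19.8,-36.6,0],"roll": 0,"grip": 76}]}}

```text
time_s: 2.03
position: [0.3799, 0.4145, 0.2227]
tcp_rot: [[-0.979, -0.204, 0.0], [-0.204, 0.979, 0.0], [-0.0, 0.0, -1.0]]
force: [0.8, 0.7, 0.2]
opening: 0.759
grasp_force: 0.0
```

>>> {"op": "move_arm", "data": {"increments": [{"xyz": [-19.8,-36.6,0],"roll": 0,"grip": 76},{"xyz": [-19.8,-36.6,0],"roll": 0,"grip": 76},{"xyz": [-19.8,-36.6,0],"roll": 0,"grip": 76},{"xyz": [-19.8,-36.6,0],"roll": 0,"grip": 76},{"xyz": [-19.8,-36.6,0],"roll": 0,"grip": 76}]}}

```text
time_s: 2.45
position: [0.5142, 0.255, 0.2228]
tcp_rot: [[-0.979, -0.203, 0.0], [-0.203, 0.979, 0.0], [-0.0, 0.0, -1.0]]
force: [1.2, 1.2, 0.1]
opening: 0.762
grasp_force: 0.0
```

```bash
cat >> h.py <<'E'
def go(x,y,z,yaw):   # tool shift to reach the world point, y axis of tool at yaw+90
    s=bot.read_state(); R=np.array(s["tcp_rot"]); p=np.array(s["position"])
    print("t",s["time_s"],"pos",p.round(4),"yawY",round(np.degrees(np.arctan2(R[1,1],R[0,1]))-90,2),"F",np.round(s["force"],1),"M",np.round(s["moment"],2),"open",round(s["opening"]*87,1),"gf",round(s["grasp_force"],1))
    print("shift mm",((np.array([x,y,z])-p)@R*1e3).round(1))
    print("roll",round(-np.radians(yaw-(np.degrees(np.arctan2(R[1,1],R[0,1]))-90)),3))
E
python3 - <<'E'
from h import *
go(.5135,.2563,.150,11.7)
z=np.load("avg.npz"); d=z["d"]; P=cloud("top",d)
X,Y,Z=[P[...,i]*1e3 for i in range(3)]
# pack head top
m=(abs(X-513)<50)&(abs(Y-255)<50)&(abs(Z-118)<4)
a=cv2.minAreaRect(np.stack([X[m],Y[m]],1).astype(np.float32)); print("head",a,X[m].mean(),Y[m].mean(),np.median(Z[m]),m.sum())
m=(abs(X-513)<60)&(abs(Y-255)<60)&(abs(Z-70)<3);print("skirt/rim z",np.median(Z[m]),m.sum())
# lamp: profile along row through centre
u,v=pix("top",[.556,-.19,.07]).round().astype(int); print(u,v)
print("row Z",Z[v,u-32:u+32].round().astype(int)); print("row Y",Y[v,u-32:u+32].round().astype(int))
print("col Z",Z[v-32:v+32,u-3].round().astype(int)); print("col X",X[v-32:v+32,u-3].round().astype(int))
m=(abs(X-556)<70)&(abs(Y+190)<70)&(abs(Z-70)<4)
a=cv2.minAreaRect(np.stack([X[m],Y[m]],1).astype(np.float32)); print("lamp rim",a,np.median(Z[m]))
m=(abs(X-556)<40)&(abs(Y+190)<40)&(Z<40)
a=cv2.minAreaRect(np.stack([X[m],Y[m]],1).astype(np.float32)); print("floor",a,np.median(Z[m]),m.sum())
E
```

```text
t 2.45 pos [0.5142 0.255  0.2228] yawY 11.69 F [1.2 1.2 0.1] M [ 0.07 -0.01 -0.01] open 66.3 gf 0.0
shift mm [ 0.4  1.4 72.8]
roll -0.0
head ((514.4649047851562, 257.25439453125), (53.15761184692383, 43.10078811645508), 11.34255313873291) 514.5996437282236 256.74946250421 118.29704438507059 429
skirt/rim z 72.17058777397418 4
454 222
row Z [ 1  1  1  1 19 28 40 48 58 64 65 65 18 18 18 68 69 72 72 72 71 72 71 63
 38 39 38 39 39 39 39 40 38 38 39 38 38 18 17 19 61 65 68 69 73 71 72 72
 72 68 52 59 64 64 64  0  0  1  1 -1  0  0  0 -1]
row Y [-127 -130 -133 -135 -133 -134 -133 -134 -134 -135 -137 -140 -154 -157
 -159 -148 -151 -152 -155 -157 -160 -162 -165 -169 -179 -181 -184 -186
 -189 -191 -194 -196 -199 -201 -204 -206 -209 -218 -221 -223 -211 -213
 -214 -216 -217 -220 -222 -225 -227 -231 -239 -239 -240 -242 -245 -270
 -273 -275 -278 -281 -283 -286 -288 -291]
col Z [25 26 27 27 26 26 26 26 25 63 64 65 61 15 12 13 69 68 72 71 73 71 67 63
 18 40 39 38 40 40 39 39 39 39 39 39 38 39 38 18 64 68 71 71 73 72 68 69
 13 58 64 66 64 62  0  1 -1  0  1  0  0 -1  0 -1]
col X [637 634 631 629 626 624 621 619 616 612 610 607 605 604 601 599 595 592
 590 587 585 583 580 578 576 573 571 568 566 563 561 558 556 553 551 548
 546 543 541 538 536 534 532 529 527 525 522 520 514 514 512 510 507 505
 498 496 493 491 488 485 483 480 478 475]
lamp rim ((552.3248291015625, -194.2884979248047), (94.30440521240234, 87.14559173583984), 86.95210266113281) 70.99005532171537
floor ((553.84912109375, -188.38336181640625), (68.58417510986328, 79.20665740966797), 86.78240203857422) 38.06914971000873 327
```

The depth data agree: the pack head is at (514.4, 257.2) mm with its top at 118 mm. The lamp's well is at about (557, −190.5) mm, yaw −3°, with the insert rim at about 72 mm. Descending over the buttons.

>>> {"op": "move_arm", "data": {"increments": [{"xyz": [-0.4,1.7,30],"roll": 0.003,"grip": 79},{"xyz": [0,0,35],"roll": 0,"grip": 79},{"xyz": [0,0,28],"roll": 0,"grip": 79},{"xyz": [0,0,28],"roll": 0,"grip": 79},{"xyz": [0,0,18],"roll": 0,"grip": 79}]}}

```text
time_s: 2.87
position: [0.512, 0.2578, 0.081]
tcp_rot: [[-0.98, -0.199, -0.003], [-0.199, 0.98, -0.001], [0.003, -0.0, -1.0]]
force: [0.4, 0.3, -0.7]
opening: 0.794
grasp_force: 0.0
```

>>> {"op": "move_arm", "data": {"increments": [{"xyz": [0,0,3],"roll": 0,"grip": 79},{"xyz": [0,0,2],"roll": 0,"grip": 79},{"xyz": [0,0,0],"roll": 0,"grip": 79}]}}

```text
time_s: 3.12
position: [0.5138, 0.2587, 0.079]
tcp_rot: [[-0.98, -0.2, 0.001], [-0.2, 0.98, 0.0], [-0.001, 0.0, -1.0]]
force: [-0.4, 0.1, 0.9]
opening: 0.793
grasp_force: 0.0
```

```bash
python3 -c "
from h import *
go(.5142,.2568,.070,11.5)"
```

```text
t 3.1167 pos [0.5138 0.2587 0.079 ] yawY 11.53 F [-0.4  0.1  0.9] M [ 0.09  0.06 -0.03] open 69.0 gf 0.0
shift mm [-0.  -1.9  9. ]
roll 0.001
```

>>> {"op": "move_arm", "data": {"increments": [{"xyz": [0,-1.9,2],"roll": 0,"grip": 79},{"xyz": [0,0,2],"roll": 0,"grip": 79},{"xyz": [0,0,1.5],"roll": 0,"grip": 79},{"xyz": [0,0,0],"roll": 0,"grip": 79}]}}

```text
time_s: 3.45
position: [0.5147, 0.257, 0.0746]
tcp_rot: [[-0.98, -0.2, 0.003], [-0.2, 0.98, 0.001], [-0.003, 0.0, -1.0]]
force: [-0.1, 0.6, 7.1]
opening: 0.79
grasp_force: 3.3
```

>>> {"op": "move_arm", "data": {"increments": [{"xyz": [0,0,1.2],"roll": 0,"grip": 79},{"xyz": [0,0,0],"roll": 0,"grip": 79}]}}

```text
time_s: 3.62
position: [0.5147, 0.2571, 0.0737]
tcp_rot: [[-0.98, -0.2, 0.003], [-0.2, 0.98, 0.001], [-0.004, 0.0, -1.0]]
force: [-0.7, -0.7, 7.8]
opening: 0.791
grasp_force: 3.6
```

>>> {"op": "move_arm", "data": {"increments": [{"xyz": [0,0,1.2],"roll": 0,"grip": 79},{"xyz": [0,0,0],"roll": 0,"grip": 79}]}}

```text
time_s: 3.78
position: [0.5148, 0.257, 0.0727]
tcp_rot: [[-0.98, -0.2, 0.004], [-0.2, 0.98, 0.001], [-0.004, 0.0, -1.0]]
force: [-1.4, -0.2, 7.8]
opening: 0.795
grasp_force: 4.1
```

>>> {"op": "move_arm", "data": {"increments": [{"xyz": [0,0,1.0],"roll": 0,"grip": 79},{"xyz": [0,0,0],"roll": 0,"grip": 79}]}}

```text
time_s: 3.95
position: [0.5148, 0.257, 0.0718]
tcp_rot: [[-0.98, -0.2, 0.004], [-0.2, 0.98, 0.001], [-0.004, 0.0, -1.0]]
force: [-1.7, -0.3, 8.2]
opening: 0.789
grasp_force: 4.4
```

The skirt top is at 24+51 = 75 mm, so the pack is already 3.2 mm down. I'll continue to the bottom.

>>> {"op": "move_arm", "data": {"increments": [{"xyz": [0,0,0.8],"roll": 0,"grip": 79},{"xyz": [0,0,0],"roll": 0,"grip": 79}]}}

```text
time_s: 4.12
position: [0.5148, 0.2571, 0.0711]
tcp_rot: [[-0.98, -0.2, 0.004], [-0.2, 0.98, 0.001], [-0.004, 0.0, -1.0]]
force: [-1.3, 0.3, 10.1]
opening: 0.789
grasp_force: 4.7
```

>>> {"op": "move_arm", "data": {"increments": [{"xyz": [0,0,0.6],"roll": 0,"grip": 79},{"xyz": [0,0,0],"roll": 0,"grip": 79}]}}

```text
time_s: 4.28
position: [0.5148, 0.2571, 0.0709]
tcp_rot: [[-0.98, -0.2, 0.004], [-0.2, 0.98, 0.001], [-0.004, 0.0, -1.0]]
force: [-1.4, -1.0, 10.6]
opening: 0.791
grasp_force: 5.5
```

>>> {"op": "move_arm", "data": {"increments": [{"xyz": [0,0,-0.3],"roll": 0,"grip": 72},{"xyz": [0,0,0],"roll": 0,"grip": 72}]}}

```text
time_s: 4.45
position: [0.5145, 0.2586, 0.0711]
tcp_rot: [[-0.98, -0.198, 0.004], [-0.198, 0.98, 0.004], [-0.004, 0.003, -1.0]]
force: [-3.0, 6.4, 9.2]
opening: 0.737
grasp_force: 5.4
```

>>> {"op": "move_arm", "data": {"increments": [{"xyz": [0,0,0],"roll": 0,"grip": 68},{"xyz": [0,0,0],"roll": 0,"grip": 68}]}}

```text
time_s: 4.62
position: [0.5148, 0.258, 0.0711]
tcp_rot: [[-0.98, -0.2, 0.004], [-0.2, 0.98, 0.002], [-0.005, 0.002, -1.0]]
force: [-0.7, 0.5, 9.2]
opening: 0.697
grasp_force: 7.5
```

>>> {"op": "move_arm", "data": {"increments": [{"xyz": [0,0,0],"roll": 0,"grip": 63},{"xyz": [0,0,0],"roll": 0,"grip": 63}]}}

```text
time_s: 4.78
position: [0.5148, 0.2579, 0.071]
tcp_rot: [[-0.98, -0.199, 0.004], [-0.199, 0.98, 0.002], [-0.004, 0.002, -1.0]]
force: [-1.7, 2.0, 9.1]
opening: 0.648
grasp_force: 8.2
```

>>> {"op": "move_arm", "data": {"increments": [{"xyz": [0,0,0],"roll": 0,"grip": 58},{"xyz": [0,0,0],"roll": 0,"grip": 58}]}}

```text
time_s: 4.95
position: [0.5148, 0.2578, 0.071]
tcp_rot: [[-0.98, -0.199, 0.004], [-0.199, 0.98, 0.002], [-0.005, 0.002, -1.0]]
force: [-2.0, 2.6, 10.5]
opening: 0.598
grasp_force: 9.0
```

>>> {"op": "move_arm", "data": {"increments": [{"xyz": [0,0,0],"roll": 0,"grip": 53},{"xyz": [0,0,0],"roll": 0,"grip": 50}]}}

```text
time_s: 5.12
position: [0.5147, 0.2586, 0.0711]
tcp_rot: [[-0.98, -0.198, 0.004], [-0.198, 0.98, 0.004], [-0.005, 0.003, -1.0]]
force: [-2.7, 6.5, 9.0]
opening: 0.536
grasp_force: 12.6
```

>>> {"op": "move_arm", "data": {"increments": [{"xyz": [0,0,0],"roll": 0,"grip": 40},{"xyz": [0,0,0],"roll": 0,"grip": 20},{"xyz": [0,0,0],"roll": 0,"grip": 0}]}}

```text
time_s: 5.37
position: [0.5147, 0.2588, 0.0712]
tcp_rot: [[-0.98, -0.199, 0.004], [-0.199, 0.98, 0.004], [-0.005, 0.003, -1.0]]
force: [-2.3, 4.3, 10.0]
opening: 0.518
grasp_force: 30.0
```

Buttons are fully in and the grip is 30 N. Lifting straight and gently.

>>> {"op": "move_arm", "data": {"increments": [{"xyz": [0,0,-1],"roll": 0,"grip": 0},{"xyz": [0,0,-2],"roll": 0,"grip": 0},{"xyz": [0,0,-2],"roll": 0,"grip": 0},{"xyz": [0,0,-2],"roll": 0,"grip": 0}]}}

```text
time_s: 5.7
position: [0.5146, 0.2586, 0.0775]
tcp_rot: [[-0.98, -0.199, 0.004], [-0.199, 0.98, 0.004], [-0.005, 0.003, -1.0]]
force: [-1.0, 4.7, 3.9]
opening: 0.522
grasp_force: 30.0
```

>>> {"op": "move_arm", "data": {"increments": [{"xyz": [0,0,-2],"roll": 0,"grip": 0},{"xyz": [0,0,-2],"roll": 0,"grip": 0},{"xyz": [0,0,-2],"roll": 0,"grip": 0}]}}

```text
time_s: 5.95
position: [0.5145, 0.2584, 0.0825]
tcp_rot: [[-0.98, -0.199, 0.003], [-0.199, 0.98, 0.003], [-0.004, 0.003, -1.0]]
force: [0.5, 5.9, -1.1]
opening: 0.517
grasp_force: 30.0
```

>>> {"op": "move_arm", "data": {"increments": [{"xyz": [0,1,-4],"roll": 0,"grip": 0},{"xyz": [0,0,-5],"roll": 0,"grip": 0},{"xyz": [0,0,-5],"roll": 0,"grip": 0},{"xyz": [0,0,-5],"roll": 0,"grip": 0}]}}

```text
time_s: 6.28
position: [0.5133, 0.2581, 0.1005]
tcp_rot: [[-0.98, -0.199, -0.0], [-0.199, 0.98, 0.001], [-0.0, 0.001, -1.0]]
force: [1.2, 5.9, -7.8]
opening: 0.515
grasp_force: 30.0
```

>>> {"op": "move_arm", "data": {"increments": [{"xyz": [0,0,-10],"roll": 0,"grip": 0},{"xyz": [0,0,-10],"roll": 0,"grip": 0},{"xyz": [0,0,-10],"roll": 0,"grip": 0},{"xyz": [0,0,-10],"roll": 0,"grip": 0}]}}

```text
time_s: 6.62
position: [0.5129, 0.2569, 0.1417]
tcp_rot: [[-0.98, -0.2, -0.001], [-0.2, 0.98, -0.001], [0.001, -0.001, -1.0]]
force: [0.3, 0.3, -3.8]
opening: 0.518
grasp_force: 30.0
```

```bash
python3 - <<'E'
from h import *
go(.557,-.1905,.200,-3.1)
im,d=bot.capture("scene"); cv2.imwrite("pics/lift.png",cv2.resize(im[100:260,180:420,::-1],None,fx=3,fy=3))
E
```

```text
t 6.6167 pos [0.5129 0.2569 0.1417] yawY 11.53 F [ 0.3  0.3 -3.8] M [ 0.01  0.06 -0.02] open 45.0 gf 30.0
shift mm [  46.3 -447.2  -57.8]
roll 0.255
```

View pics/lift.png

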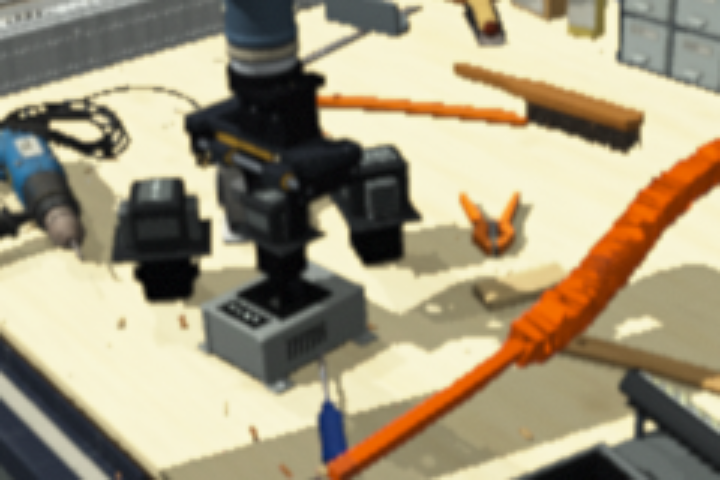

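The pack hangs upright in the gripper above the charger (at (280,230) in the crop). Carrying it to the lamp.

>>> {"op": "move_arm", "data": {"increments": [{"xyz": [0,0,-19],"roll": 0.085,"grip": 0},{"xyz": [0,0,-20],"roll": 0.085,"grip": 0},{"xyz": [0,0,-19],"roll": 0.085,"grip": 0},{"xyz": [-2,-12,0],"roll": 0,"grip": 0},{"xyz": [-4,-24,0],"roll": 0,"grip": 0}]}}

```text
time_s: 7.08
position: [0.5179, 0.2224, 0.2]
tcp_rot: [[-0.999, 0.049, 0.004], [0.049, 0.999, 0.001], [-0.004, 0.002, -1.0]]
force: [-0.3, -0.5, -4.2]
opening: 0.518
grasp_force: 30.0
```

>>> {"op": "move_arm", "data": {"increments": [{"xyz": [-6,-37,0],"roll": 0,"grip": 0},{"xyz": [-6,-37,0],"roll": 0,"grip": 0},{"xyz": [-6,-37,0],"roll": 0,"grip": 0},{"xyz": [-6,-37,0],"roll": 0,"grip": 0},{"xyz": [-6,-37,0],"roll": 0,"grip": 0}]}}

```text
time_s: 7.5
position: [0.5362, 0.0324, 0.1978]
tcp_rot: [[-0.999, 0.051, -0.002], [0.051, 0.999, -0.001], [0.002, -0.001, -1.0]]
force: [0.3, 0.5, -4.7]
opening: 0.513
grasp_force: 30.0
```

>>> {"op": "move_arm", "data": {"increments": [{"xyz": [-6,-37,0],"roll": 0,"grip": 0},{"xyz": [-6,-37,0],"roll": 0,"grip": 0},{"xyz": [-6,-37,0],"roll": 0,"grip": 0},{"xyz": [-6,-37,0],"roll": 0,"grip": 0},{"xyz": [-6,-37,0],"roll": 0,"grip": 0}]}}

```text
time_s: 7.92
position: [0.5558, -0.1539, 0.1977]
tcp_rot: [[-0.999, 0.052, -0.002], [0.052, 0.999, 0.0], [0.002, 0.0, -1.0]]
force: [1.1, 0.3, -3.7]
opening: 0.521
grasp_force: 30.0
```

>>> {"op": "move_arm", "data": {"increments": [{"xyz": [-2,-24,0],"roll": 0,"grip": 0},{"xyz": [0,-12,0],"roll": 0,"grip": 0},{"xyz": [0,0,0],"roll": 0,"grip": 0},{"xyz": [0,0,0],"roll": 0,"grip": 0}]}}

```text
time_s: 8.25
position: [0.556, -0.1872, 0.1977]
tcp_rot: [[-0.999, 0.055, -0.002], [0.055, 0.999, 0.002], [0.002, 0.002, -1.0]]
force: [-0.5, 1.1, -4.3]
opening: 0.519
grasp_force: 30.0
```

```bash
python3 - <<'E'
from h import *
go(.557,-.1905,.140,-3.1)
D=[]
for _ in range(6):
    a,b=bot.capture("top"); D.append(np.where(b>0,b,np.nan))
d=np.nan_to_num(np.nanmedian(D,0)); P=cloud("top",d)*1e3
X,Y,Z=P[...,0],P[...,1],P[...,2]
p=np.array(bot.read_state()["position"])*1e3
m=(abs(X-p[0])<75)&(abs(Y-p[1])<75)&(Z>p[2]-15)&(Z<p[2]+8)
print(m.sum(),X[m].mean(),Y[m].mean(),np.median(Z[m]))
if m.sum()>20: print(cv2.minAreaRect(np.stack([X[m],Y[m]],1).astype(np.float32)))
im,d=bot.capture("scene"); cv2.imwrite("pics/carry.png",cv2.resize(im[150:330,280:500,::-1],None,fx=3,fy=3))
E
```

```text
t 8.25 pos [ 0.556  -0.1872  0.1977] yawY -3.13 F [-0.5  1.1 -4.3] M [ 0.12 -0.03  0.03] open 45.2 gf 30.0
shift mm [-1.3 -3.4 57.7]
roll -0.001
2 561.2906478420136 -139.82541199966062 188.067586467598
```

View pics/carry.png

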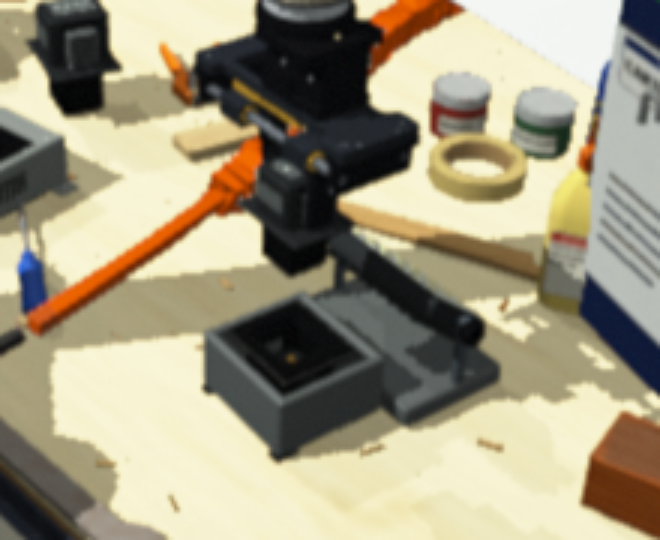

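The pack hangs level just above the bay (well at (290,345) in the crop). I'll align it and descend to just above the rim, then feel for it.

>>> {"op": "move_arm", "data": {"increments": [{"xyz": [-1.7,-3.3,15],"roll": 0,"grip": 0},{"xyz": [0,0,20],"roll": 0,"grip": 0},{"xyz": [0,0,17],"roll": 0,"grip": 0},{"xyz": [0,0,15],"roll": 0,"grip": 0},{"xyz": [0,0,0],"roll": 0,"grip": 0}]}}

```text
time_s: 9.02
position: [0.5569, -0.189, 0.1286]
tcp_rot: [[-0.999, 0.053, -0.006], [0.053, 0.999, 0.003], [0.006, 0.003, -1.0]]
force: [-0.5, 1.1, -5.0]
opening: 0.515
grasp_force: 30.0
```

>>> {"op": "move_arm", "data": {"increments": [{"xyz": [0,0,3],"roll": 0,"grip": 0},{"xyz": [0,0,3],"roll": 0,"grip": 0},{"xyz": [0,0,0],"roll": 0,"grip": 0}]}}

```text
time_s: 9.27
position: [0.5595, -0.1909, 0.1261]
tcp_rot: [[-0.999, 0.053, 0.001], [0.053, 0.999, -0.001], [-0.001, -0.001, -1.0]]
force: [-0.3, 0.3, -4.6]
opening: 0.519
grasp_force: 30.0
```

```bash
python3 -c "
from h import *
go(.5575,-.1905,.117,-3.1)"
```

```text
t 9.2667 pos [ 0.5595 -0.1909  0.1261] yawY -3.06 F [-0.3  0.3 -4.6] M [0.05 0.02 0.  ] open 45.1 gf 30.0
shift mm [2.  0.3 9.1]
roll 0.001
```

>>> {"op": "move_arm", "data": {"increments": [{"xyz": [1.5,0.3,0],"roll": 0,"grip": 0},{"xyz": [0,0,2],"roll": 0,"grip": 0},{"xyz": [0,0,2],"roll": 0,"grip": 0},{"xyz": [0,0,2],"roll": 0,"grip": 0},{"xyz": [0,0,0],"roll": 0,"grip": 0}]}}

```text
time_s: 9.68
position: [0.5572, -0.1903, 0.1193]
tcp_rot: [[-0.999, 0.054, -0.001], [0.054, 0.999, 0.0], [0.001, 0.0, -1.0]]
force: [0.1, -0.3, -3.6]
opening: 0.519
grasp_force: 30.0
```

>>> {"op": "move_arm", "data": {"increments": [{"xyz": [0,0,2],"roll": 0,"grip": 0},{"xyz": [0,0,2],"roll": 0,"grip": 0},{"xyz": [0,0,0],"roll": 0,"grip": 0}]}}

```text
time_s: 9.93
position: [0.5572, -0.1903, 0.1151]
tcp_rot: [[-0.999, 0.054, -0.001], [0.054, 0.999, 0.0], [0.001, 0.0, -1.0]]
force: [-0.3, -0.6, -4.2]
opening: 0.517
grasp_force: 30.0
```

>>> {"op": "move_arm", "data": {"increments": [{"xyz": [0,0,1.5],"roll": 0,"grip": 0},{"xyz": [0,0,1.5],"roll": 0,"grip": 0},{"xyz": [0,0,0],"roll": 0,"grip": 0}]}}

```text
time_s: 10.18
position: [0.5574, -0.1902, 0.1123]
tcp_rot: [[-0.999, 0.054, -0.0], [0.054, 0.999, 0.0], [0.0, 0.0, -1.0]]
force: [-0.9, 0.2, -4.4]
opening: 0.515
grasp_force: 30.0
```

>>> {"op": "move_arm", "data": {"increments": [{"xyz": [0,0,1.5],"roll": 0,"grip": 0},{"xyz": [0,0,1.5],"roll": 0,"grip": 0},{"xyz": [0,0,0],"roll": 0,"grip": 0}]}}

```text
time_s: 10.43
position: [0.5571, -0.1896, 0.1095]
tcp_rot: [[-0.999, 0.054, -0.001], [0.054, 0.999, 0.001], [0.001, 0.001, -1.0]]
force: [0.1, 2.9, -2.8]
opening: 0.518
grasp_force: 30.0
```

>>> {"op": "move_arm", "data": {"increments": [{"xyz": [0,0,1.5],"roll": 0,"grip": 0},{"xyz": [0,0,1.5],"roll": 0,"grip": 0},{"xyz": [0,0,0],"roll": 0,"grip": 0}]}}

```text
time_s: 10.68
position: [0.5571, -0.1897, 0.1059]
tcp_rot: [[-0.999, 0.054, -0.001], [0.054, 0.999, 0.001], [0.001, 0.001, -1.0]]
force: [0.4, 3.4, -3.4]
opening: 0.515
grasp_force: 30.0
```

>>> {"op": "move_arm", "data": {"increments": [{"xyz": [0,0.6,2],"roll": 0,"grip": 0},{"xyz": [0,0,2],"roll": 0,"grip": 0},{"xyz": [0,0,2],"roll": 0,"grip": 0},{"xyz": [0,0,0],"roll": 0,"grip": 0}]}}

```text
time_s: 11.02
position: [0.5572, -0.1896, 0.0999]
tcp_rot: [[-0.999, 0.054, -0.001], [0.054, 0.999, 0.001], [0.001, 0.001, -1.0]]
force: [-0.0, 3.9, -4.5]
opening: 0.519
grasp_force: 30.0
```

>>> {"op": "move_arm", "data": {"increments": [{"xyz": [0,0,2],"roll": 0,"grip": 0},{"xyz": [0,0,2],"roll": 0,"grip": 0},{"xyz": [0,0,2],"roll": 0,"grip": 0},{"xyz": [0,0,0],"roll": 0,"grip": 0}]}}

```text
time_s: 11.35
position: [0.5572, -0.1896, 0.094]
tcp_rot: [[-0.999, 0.054, -0.001], [0.054, 0.999, 0.001], [0.001, 0.001, -1.0]]
force: [-0.7, 3.8, -5.5]
opening: 0.514
grasp_force: 30.0
```

>>> {"op": "move_arm", "data": {"increments": [{"xyz": [0,0,1.5],"roll": 0,"grip": 0},{"xyz": [0,0,1],"roll": 0,"grip": 0},{"xyz": [0,0,0],"roll": 0,"grip": 0}]}}

```text
time_s: 11.6
position: [0.5573, -0.1896, 0.0918]
tcp_rot: [[-0.999, 0.054, -0.001], [0.054, 0.999, 0.0], [0.001, 0.0, -1.0]]
force: [-1.3, 4.0, -2.8]
opening: 0.521
grasp_force: 30.0
```

>>> {"op": "move_arm", "data": {"increments": [{"xyz": [0,0.6,1.5],"roll": 0,"grip": 0},{"xyz": [0,0,1.5],"roll": 0,"grip": 0},{"xyz": [0,0,0],"roll": 0,"grip": 0}]}}

```text
time_s: 11.85
position: [0.5574, -0.1895, 0.0893]
tcp_rot: [[-0.999, 0.053, -0.0], [0.053, 0.999, -0.0], [0.0, -0.0, -1.0]]
force: [-2.2, 4.7, 1.0]
opening: 0.518
grasp_force: 30.0
```

>>> {"op": "move_arm", "data": {"increments": [{"xyz": [0,0,1.5],"roll": 0,"grip": 0},{"xyz": [0,0,1],"roll": 0,"grip": 0},{"xyz": [0,0,0],"roll": 0,"grip": 0}]}}

```text
time_s: 12.1
position: [0.5574, -0.1894, 0.0871]
tcp_rot: [[-0.999, 0.054, -0.0], [0.054, 0.999, -0.0], [0.0, -0.0, -1.0]]
force: [-3.4, 4.6, 3.9]
opening: 0.519
grasp_force: 30.0
```

>>> {"op": "move_arm", "data": {"increments": [{"xyz": [0,0,1],"roll": 0,"grip": 0},{"xyz": [0,0,1],"roll": 0,"grip": 0},{"xyz": [0,0,0],"roll": 0,"grip": 0}]}}

```text
time_s: 12.35
position: [0.5574, -0.1895, 0.0854]
tcp_rot: [[-0.999, 0.054, -0.0], [0.054, 0.999, -0.001], [0.0, -0.001, -1.0]]
force: [-3.9, 4.2, 5.4]
opening: 0.519
grasp_force: 30.0
```

>>> {"op": "move_arm", "data": {"increments": [{"xyz": [0,0,1],"roll": 0,"grip": 0},{"xyz": [0,0,0.7],"roll": 0,"grip": 0},{"xyz": [0,0,0],"roll": 0,"grip": 0}]}}

```text
time_s: 12.6
position: [0.5574, -0.1895, 0.084]
tcp_rot: [[-0.999, 0.054, 0.0], [0.054, 0.999, -0.001], [-0.0, -0.001, -1.0]]
force: [-4.0, 4.3, 6.2]
opening: 0.519
grasp_force: 30.0
```

>>> {"op": "move_arm", "data": {"increments": [{"xyz": [0,0,1],"roll": 0,"grip": 0},{"xyz": [0,0,0.7],"roll": 0,"grip": 0},{"xyz": [0,0,0],"roll": 0,"grip": 0}]}}

```text
time_s: 12.85
position: [0.5574, -0.1895, 0.0825]
tcp_rot: [[-0.999, 0.053, 0.0], [0.053, 0.999, -0.001], [-0.0, -0.001, -1.0]]
force: [-4.7, 4.5, 8.0]
opening: 0.521
grasp_force: 30.0
```

>>> {"op": "move_arm", "data": {"increments": [{"xyz": [0,0,0.8],"roll": 0,"grip": 0},{"xyz": [0,0,0.7],"roll": 0,"grip": 0},{"xyz": [0,0,0],"roll": 0,"grip": 0}]}}

```text
time_s: 13.1
position: [0.5574, -0.1895, 0.0812]
tcp_rot: [[-0.999, 0.053, 0.0], [0.053, 0.999, -0.001], [-0.0, -0.001, -1.0]]
force: [-4.4, 4.1, 9.8]
opening: 0.521
grasp_force: 30.0
```

>>> {"op": "move_arm", "data": {"increments": [{"xyz": [0,0,0.8],"roll": 0,"grip": 0},{"xyz": [0,0,0],"roll": 0,"grip": 0}]}}

```text
time_s: 13.27
position: [0.5575, -0.1895, 0.0805]
tcp_rot: [[-0.999, 0.053, 0.0], [0.053, 0.999, -0.001], [-0.0, -0.001, -1.0]]
force: [-4.5, 5.1, 10.3]
opening: 0.519
grasp_force: 30.0
```

>>> {"op": "move_arm", "data": {"increments": [{"xyz": [0,0,0.8],"roll": 0,"grip": 0},{"xyz": [0,0,0],"roll": 0,"grip": 0}]}}

```text
time_s: 13.43
position: [0.5574, -0.1895, 0.0798]
tcp_rot: [[-0.999, 0.053, 0.0], [0.053, 0.999, -0.001], [-0.0, -0.001, -1.0]]
force: [-4.8, 5.0, 9.8]
opening: 0.521
grasp_force: 30.0
```

>>> {"op": "move_arm", "data": {"increments": [{"xyz": [0.7,0.5,0.7],"roll": 0,"grip": 0},{"xyz": [0,0,0],"roll": 0,"grip": 0}]}}

```text
time_s: 13.6
position: [0.5574, -0.1894, 0.0793]
tcp_rot: [[-0.999, 0.053, 0.002], [0.053, 0.999, -0.002], [-0.002, -0.002, -1.0]]
force: [-3.8, 4.4, 10.1]
opening: 0.523
grasp_force: 30.0
```

>>> {"op": "move_arm", "data": {"increments": [{"xyz": [0,0,0.7],"roll": 0,"grip": 0},{"xyz": [0,0,0],"roll": 0,"grip": 0}]}}

```text
time_s: 13.77
position: [0.5574, -0.1894, 0.0787]
tcp_rot: [[-0.999, 0.053, 0.002], [0.053, 0.999, -0.002], [-0.002, -0.002, -1.0]]
force: [-4.1, 3.9, 10.8]
opening: 0.52
grasp_force: 30.0
```

>>> {"op": "move_arm", "data": {"increments": [{"xyz": [0,0,0.7],"roll": 0,"grip": 0},{"xyz": [0,0,0],"roll": 0,"grip": 0}]}}

```text
time_s: 13.93
position: [0.5574, -0.1894, 0.0785]
tcp_rot: [[-0.999, 0.053, 0.002], [0.053, 0.999, -0.002], [-0.002, -0.002, -1.0]]
force: [-4.3, 4.2, 13.8]
opening: 0.522
grasp_force: 30.0
```

Bottomed: the advance has stopped and the force is rising, with pack z about 27.5 mm. I'll hold it down while opening in steps.

>>> {"op": "move_arm", "data": {"increments": [{"xyz": [0,0,0.4],"roll": 0,"grip": 0},{"xyz": [0,0,0],"roll": 0,"grip": 60},{"xyz": [0,0,0],"roll": 0,"grip": 66}]}}

```text
time_s: 14.18
position: [0.5576, -0.1907, 0.0782]
tcp_rot: [[-0.999, 0.052, 0.002], [0.052, 0.999, -0.004], [-0.002, -0.004, -1.0]]
force: [-6.4, 0.5, 13.3]
opening: 0.598
grasp_force: 10.7
```

>>> {"op": "move_arm", "data": {"increments": [{"xyz": [0,0,0],"roll": 0,"grip": 72},{"xyz": [0,0,0],"roll": 0,"grip": 78},{"xyz": [0,0,0],"roll": 0,"grip": 78}]}}

```text
time_s: 14.43
position: [0.5581, -0.191, 0.0782]
tcp_rot: [[-0.999, 0.053, 0.004], [0.053, 0.999, -0.005], [-0.004, -0.004, -1.0]]
force: [-4.7, 1.1, 12.1]
opening: 0.748
grasp_force: 8.2
```

>>> {"op": "move_arm", "data": {"increments": [{"xyz": [0,0,0],"roll": 0,"grip": 79},{"xyz": [0,0,-1.5],"roll": 0,"grip": 79},{"xyz": [0,0,-1.5],"roll": 0,"grip": 79},{"xyz": [0,0,0],"roll": 0,"grip": 79}]}}

```text
time_s: 14.77
position: [0.5587, -0.1916, 0.0808]
tcp_rot: [[-0.999, 0.052, 0.005], [0.052, 0.999, -0.006], [-0.005, -0.005, -1.0]]
force: [-2.3, -1.2, 7.7]
opening: 0.791
grasp_force: 4.0
```

>>> {"op": "move_arm", "data": {"increments": [{"xyz": [0,0,-1.5],"roll": 0,"grip": 79},{"xyz": [0,0,-1.5],"roll": 0,"grip": 79},{"xyz": [0,0,0],"roll": 0,"grip": 79}]}}

```text
time_s: 15.02
position: [0.5593, -0.1912, 0.0829]
tcp_rot: [[-0.999, 0.054, 0.006], [0.054, 0.999, -0.005], [-0.006, -0.004, -1.0]]
force: [-0.5, -0.7, 1.6]
opening: 0.787
grasp_force: 0.9
```

>>> {"op": "move_arm", "data": {"increments": [{"xyz": [0,0,-1.5],"roll": 0,"grip": 79},{"xyz": [0,0,-1.5],"roll": 0,"grip": 79},{"xyz": [0,0,0],"roll": 0,"grip": 79}]}}

```text
time_s: 15.27
position: [0.5575, -0.1892, 0.0848]
tcp_rot: [[-0.999, 0.054, 0.001], [0.054, 0.999, -0.001], [-0.001, -0.001, -1.0]]
force: [-0.7, -0.5, -0.1]
opening: 0.788
grasp_force: 0.0
```

Force fell to zero at about 83 mm, where the latched skirt should be. Withdrawing upward and then verifying.

>>> {"op": "move_arm", "data": {"increments": [{"xyz": [0,0,-5],"roll": 0,"grip": 85},{"xyz": [0,0,-10],"roll": 0,"grip": 85},{"xyz": [0,0,-20],"roll": 0,"grip": 85},{"xyz": [0,0,-30],"roll": 0,"grip": 85},{"xyz": [0,0,-35],"roll": 0,"grip": 85}]}}

```text
time_s: 15.68
position: [0.5557, -0.188, 0.1847]
tcp_rot: [[-0.999, 0.054, -0.003], [0.054, 0.999, 0.002], [0.003, 0.002, -1.0]]
force: [0.2, -0.8, -0.0]
opening: 0.851
grasp_force: 0.0
```

>>> {"op": "move_arm", "data": {"increments": [{"xyz": [0,35,-20],"roll": 0,"grip": 85},{"xyz": [0,40,0],"roll": 0,"grip": 85},{"xyz": [0,40,0],"roll": 0,"grip": 85},{"xyz": [0,40,0],"roll": 0,"grip": 85},{"xyz": [0,40,0],"roll": 0,"grip": 85}]}}

```text
time_s: 16.1
position: [0.5674, 0.0076, 0.2058]
tcp_rot: [[-0.999, 0.054, 0.002], [0.054, 0.999, -0.0], [-0.002, -0.0, -1.0]]
force: [0.7, 0.1, 0.4]
opening: 0.853
grasp_force: 0.0
```

>>> {"op": "move_arm", "data": {"increments": [{"xyz": [0,30,0],"roll": 0,"grip": 85},{"xyz": [0,0,0],"roll": 0,"grip": 85},{"xyz": [0,0,0],"roll": 0,"grip": 85}]}}

```text
time_s: 16.35
position: [0.5689, 0.0377, 0.2054]
tcp_rot: [[-0.999, 0.05, 0.001], [0.05, 0.999, -0.001], [-0.001, -0.001, -1.0]]
force: [-0.1, 0.4, -0.3]
opening: 0.847
grasp_force: 0.0
```

```bash
python3 - <<'E'
from h import *
go(.5,0,.2,0)
D=[]
for _ in range(6):
    im,b=bot.capture("top"); D.append(np.where(b>0,b,np.nan))
d=np.nan_to_num(np.nanmedian(D,0)); P=cloud("top",d)*1e3
X,Y,Z=P[...,0],P[...,1],P[...,2]
m=(abs(X-557)<32)&(abs(Y+190)<32)&(Z>115)&(Z<140)
A=np.c_[X[m],Y[m],np.ones(m.sum())]; c=np.linalg.lstsq(A,Z[m],rcond=None)[0]
print("head z",np.median(Z[m]),"slope",c[:2],cv2.minAreaRect(np.stack([X[m],Y[m]],1).astype(np.float32)),m.sum())
sc,_=bot.capture("scene")
a=cv2.resize(im[185:265,401:501,::-1],(400,320),interpolation=cv2.INTER_CUBIC); b=cv2.resize(sc[215:295,340:440,::-1],(400,320),interpolation=cv2.INTER_CUBIC)
cv2.imwrite("pics/end.png",np.clip(np.hstack([a,b])*1.8,0,255).astype(np.uint8))
E
```

```text
t 16.35 pos [0.5689 0.0377 0.2054] yawY -2.85 F [-0.1  0.4 -0.3] M [0.04 0.05 0.01] open 73.7 gf 0.0
shift mm [ 67.  -41.1   5.3]
roll -0.05
head z 125.6617362354421 slope [ 0.00243873 -0.03981232] ((557.9590454101562, -191.4786376953125), (60.31863021850586, 53.73772430419922), 86.5455093383789) 489
```

View pics/end.png

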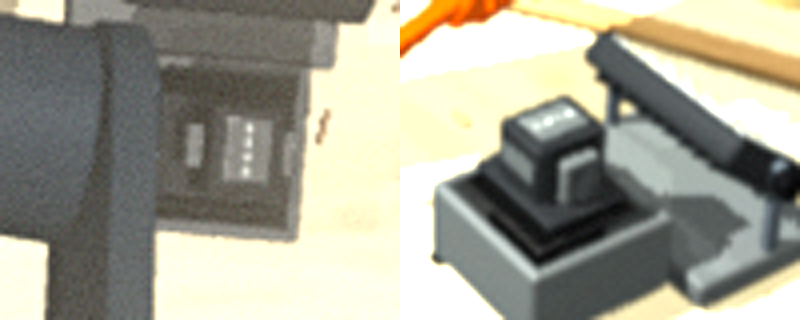

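The pack sits squarely in the bay with its near button out (scene crop (575,180)). The head top at 125.7 mm gives origin about 31.7 mm, which means latched. I'll make one tilt check on the head face alone.

```bash
python3 - <<'E'
from h import *
D=[]
for _ in range(8):
    im,b=bot.capture("top"); D.append(np.where(b>0,b,np.nan))
P=cloud("top",np.nan_to_num(np.nanmedian(D,0)))*1e3
X,Y,Z=P[...,0],P[...,1],P[...,2]
m=(abs(X-558)<25)&(abs(Y+191)<19)&(abs(Z-126)<5)
A=np.c_[X[m]-558,Y[m]+191,np.ones(m.sum())]; print(m.sum(),np.linalg.lstsq(A,Z[m],rcond=None)[0])
for s in(1,-1):
    q=(abs(X-558)<10)&(s*(Y+191)>22)&(s*(Y+191)<40)&(Z>75)
    print(s,sorted(zip((s*(Y[q]+191)).round(0),Z[q].round(0)))[::3])
E
```

```text
366 [ 3.19987170e-04 -9.94688033e-03  1.26005597e+02]
1 [(np.float64(22.0), np.float64(115.0)), (np.float64(23.0), np.float64(115.0)), (np.float64(23.0), np.float64(115.0)), (np.float64(23.0), np.float64(116.0)), (np.float64(25.0), np.float64(114.0)), (np.float64(25.0), np.float64(115.0)), (np.float64(25.0), np.float64(116.0)), (np.float64(27.0), np.float64(114.0)), (np.float64(27.0), np.float64(115.0)), (np.float64(28.0), np.float64(115.0)), (np.float64(29.0), np.float64(114.0)), (np.float64(30.0), np.float64(82.0)), (np.float64(30.0), np.float64(114.0)), (np.float64(30.0), np.float64(115.0)), (np.float64(31.0), np.float64(88.0)), (np.float64(31.0), np.float64(95.0)), (np.float64(31.0), np.float64(97.0)), (np.float64(31.0), np.float64(102.0)), (np.float64(31.0), np.float64(104.0)), (np.float64(31.0), np.float64(110.0)), (np.float64(31.0), np.float64(111.0)), (np.float64(31.0), np.float64(112.0)), (np.float64(32.0), np.float64(82.0)), (np.float64(32.0), np.float64(83.0)), (np.float64(32.0), np.float64(83.0)), (np.float64(32.0), np.float64(90.0)), (np.float64(32.0), np.float64(99.0)), (np.float64(32.0), np.float64(107.0)), (np.float64(35.0), np.float64(82.0)), (np.float64(35.0), np.float64(83.0)), (np.float64(35.0), np.float64(83.0)), (np.float64(37.0), np.float64(82.0)), (np.float64(37.0), np.float64(83.0)), (np.float64(37.0), np.float64(84.0)), (np.float64(39.0), np.float64(82.0)), (np.float64(39.0), np.float64(83.0))]
-1 [(np.float64(26.0), np.float64(114.0)), (np.float64(26.0), np.float64(114.0)), (np.float64(26.0), np.float64(115.0)), (np.float64(28.0), np.float64(114.0)), (np.float64(28.0), np.float64(115.0)), (np.float64(28.0), np.float64(116.0)), (np.float64(30.0), np.float64(115.0)), (np.float64(31.0), np.float64(114.0)), (np.float64(31.0), np.float64(115.0))]
```

Both buttons reach about 31–32 mm from the axis, so they are out. The tilt is about 0.01 rad, and the skirt is at 82–83 mm. Handing in.

```bash
python3 -c "
from rig import bot
print(bot.hand_in())"
```

```text
the job is handed in; nothing more can be done
None
```

The battery pack is out of the charger and latched in the lamp's bay: upright to about 0.01 rad, both buttons out, origin about 32 mm up, wrist force never above about 15 N. The job is handed in; the hand-in returned no verdict.

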